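# Find and mark where the painter's turntable rubs

### The arm

A 6-joint arm with a two-finger parallel gripper is mounted at the origin on the work surface. World frame = base frame: x ahead of the robot, y to its left, z up, the work surface at z = 0. Lengths are in m, angles in rad, forces in N, time in s.
With the tool pointing down it reaches from about 0.3 to 1 m from the base axis. Payload 5.1 kg.
Tool frame: the origin (TCP) lies midway between the tips of the shut fingers; the grasp point (between the pads) lies 19 mm behind it (env.grip_depth is the distance from the TCP to the grasp point, in m); z points along the fingers, y is the direction in which the jaws open and shut (so a half turn about z gives the same grasp; the last joint's range is limited). The gripper opens to 95 mm and grips with 3 to 60 N. Pads are 20 mm wide; open, the fingers measure 119 mm over their backs; the gripper's body (75 mm by 180 mm) begins 59 mm behind the grasp point.
Start: joints at [-1.24, 0.124, 1.65, -0, 1.367, -0.083], TCP at [0.261, -0.595, 0.215] pointing down, gripper open.
Joint ranges: [-2.61, 2.61], [-1.02, 2.33], [0.03, 2.71], [-1.35, 4.49], [0.32, 2.68], [-2.91, 2.91]. Speed limits (rad/s): [2.57, 2.57, 3.14, 3.14, 3.14, 3.14].

### API

Orientations are given as [roll, pitch, yaw] about the fixed x, y, z axes, in that order (R = Rz(yaw) Ry(pitch) Rx(roll)).
In Python, from workcell import env, grab_frame gives the robot as it stands. The module is installed in compiled form; this text tells all that it offers.
- The arm moves only by the tool step_arm, never from a script. Its argument "targets" is a list of rows, each a list of 3 entries, a list of its own where there are three numbers: the shift along the tool's x, y, z in cm, then the turn, a rotation vector about the tool's x, y, z in rad, then the closure, from 0 (fully open) to 1 (shut). In form: [[[tx, ty, tz], [rx, ry, rz], jaw], ...]. A call has exactly 10 rows; each row shifts and turns the commanded pose from where the row before left it, along the tool's axes as they then stand; what a row does not reach is not made up. A row lasts 1/12 s, in which the tool goes at most 41.7 mm and 7.16 degrees, less where a joint would pass 70% of its speed; a pose out of reach is approached as far as the arm can. A call with a gripper value outside its range is refused whole. The fingers move at their own pace and stop on an object; "grip_force" is the grip in N (left out, the last holds). Time passes only in rows, so rows that do not move let the fingers close, or fill a call up. It gives the time, the measured TCP pose, the force and the opening at its end, in the units of the state.
- env.read_state(): the state, without advancing time (a new reading comes with each control period).
- grab_frame(name): name is "scene" or "top" or "wrist"; returns a dict with "image" (480x640x3 uint8, red, green, blue), "depth" (480x640 float32, m along the optical axis (not along the pixel's ray), 0 where there is no reading), "vfov" (degrees; the focal length in pixels is half the picture's height over the tangent of half this angle, whatever the lens; pixels are square), "cx", "cy" (the principal point, pixels), "origin" and "attitude" of the camera in the world. Camera axes: x right, y down, z forward; pixel columns grow to the right and rows downward; lengths in m; the calibration is good to about 2 mm. A picture is of the moment at which its call begins.
- env.sign_off(): hands the job in, once; it reports no verdict.
The state is a dict: "t": time; "joint_positions": joint angles; "dq": joint speeds; "tau": joint torques, N m; "ee_pos": TCP position; "orientation": TCP orientation; "wrist_force": force on the tool from outside, world axes, zero at the start; "wrist_torque": the same for the moment, N m; "opening": finger opening in m.
Only numpy, scipy, OpenCV 4.12 (cv2) and the standard library are available. Lean on these libraries where they do the work, as an engineer would, in place of code of your own. Each camera call takes 0.05 s, during which the arm holds its last target. There are 200 camera calls.

### The job

The painting turntable drags hardest at one place in its turn. Hold its knob lightly, turn the disc slowly and feel for that tightest place, leave the disc standing there, and mark it by gently laying the amber glass piece flat on the metal base, just outside the disc and in line with the knob. Leave the other things on the table alone.

Things in the scene. Friction and masses are not known exactly. Their poses are not given: they have to be found in the camera images.
- turntable: Round disc, pastel painted, 170 mm diameter, 22 mm thick, on an upright hinge at the middle of a fixed round aluminium base (270 mm diameter, 12 mm high). Origin on the hinge, at the centre of the disc's top face, 38 mm above the work surface; z is up, x points from the hinge to the knob. Turns endlessly either way with a light even drag (about 1.3 N at the knob); stays where it is left.
- hinge (a point): The disc's axis, at its top face. A foot hidden under the knob rubs on two soft dried drops on the base, unseen and placed differently each time: the tightest place (drag at the knob rises by 3 to 7 N, over 20 mm of knob path either side) and a faint one (1 to 2 N). Drag is greater coming up to a drop than leaving it: the true place is midway between those felt in the two directions.
- place (a point): Turns with the disc: the point on the base's bare ledge (12 mm above the work surface, from 85 to 135 mm from the hinge) in line with hinge and knob, 110 mm from the hinge, where the amber piece's centre belongs once the disc stands at its tightest place.
- knob (a point): Centre of the top of the black upright knob on the disc: 18 mm diameter, 36 mm high above the disc's face, 62 mm from the hinge. It spins freely on its own pin, so it can be held with a fixed hand while the disc turns; a squeeze of 8 to 12 N is enough.
- marker: Amber glass piece, an oval 36 mm long (x) by 22 mm wide (y) by 14 mm high, 30 g, lying loose on the table. Origin at the centre of its underside.
- clear_oval: Milky white glass oval of the same size as the amber one, a bystander. Origin at the centre of its underside.
- green_square: Green glass square, 26 by 26 by 12 mm, a bystander. Origin at the centre of its underside.
- paint_jar: Blue paint jar with a white cap, 60 mm diameter, 75 mm high, a bystander. Origin at the centre of its underside.
- spatula: Flat steel spatula with a wooden handle, 200 mm long, lying on the table, a bystander.

How it is judged:
On the way:
1. the disc stands at its tightest place (contact force between foot and anything else above 5.5 N and angular speed of turntable below 0.3 rad/s), for 0.3 s.
At the end, for the whole second after the job is handed in: The disc rests at its tightest place (within about 9 mm of knob path, 0.15 rad), and the amber piece lies flat and still on the base's ledge, its centre 95 to 130 mm from the hinge along the disc's x axis and within 16 mm of the line through hinge and knob (contact force between foot and anything else above 5.5 N and angular speed of turntable below 0.05 rad/s and x of marker in the frame of turntable between 0.095 and 0.13 m and y of marker in the frame of turntable between -0.016 and 0.016 m and height (world z) of marker between 0.009 and 0.016 m and angle between marker's own z axis and vertical below 0.12 rad and linear speed of marker below 0.01 m/s); the robot touches nothing.
It fails at once if the disc is spun fast (over 4 rad/s) (angular speed of turntable above 4 rad/s).
It fails at once if the knob or disc is handled roughly (over 50 N in all between fingers and turntable) (contact force between the fingers and turntable above 50 N).
It fails at once if a bystander is moved by more than 20 mm (distance of any of clear_oval, green_square, paint_jar, spatula from where it was at the start of the episode above 0.02 m).
It also fails if it takes over 72 s, if anything falls off the work surface, if the arm or the gripper's body presses on something with over 40 N, if the wrist force passes 120 N, or if a joint passes its speed limit or range.

## Working session

There is one attempt and no reset: what is moved stays moved. The work goes in short steps, Python scripts to look and compute and a tool call to move; the robot and the scene stay as the last step left them, time stands still between calls to the robot, and variables do not carry over. Pictures are saved under pics/ and viewed, about 8 in all and at most 12, crops included, and the job is handed in when it is done.

Besides the shell and the picture viewer there is one more tool, called after ">>>" by a JSON object that holds its "method" and its "body". step_arm: Moves the arm, as the interface text tells. Its arguments: {"type":"object","properties":{"targets":{"type":"array"},"grip_force":{"type":"number"}},"required":["targets"]}

```bash
mkdir -p pics; ls; python3 - <<'E'
from workcell import env, grab_frame
import cv2,pickle
s=env.read_state(); print(s)
for n in ["scene","top"]:
    f=grab_frame(n); pickle.dump(f,open(f"{n}.pkl","wb"))
    print(n,f["vfov"],f["cx"],f["cy"],f["origin"],f["attitude"])
    cv2.imwrite(f"pics/{n}0.png",f["image"][:,:,::-1])
E
```

```text
pics
{'t': 0.0, 'joint_positions': array([-1.23957333e+00,  1.24534644e-01,  1.65165448e+00, -3.51157978e-05,
        1.36747538e+00, -8.26234732e-02]), 'dq': array([ 8.47941596e-05, -1.72698945e-03, -2.22880005e-04,  1.60558417e-04,
        7.45933362e-04, -1.38673604e-03]), 'tau': array([ 1.70209420e-03, -4.17596912e+01, -3.59932137e+01,  7.74770812e-02,
        4.92136669e-02, -1.98642756e-04]), 'ee_pos': array([ 0.26113153, -0.59455101,  0.21337946]), 'orientation': array([-3.13952504e+00, -1.36727932e-04,  4.13853452e-01]), 'wrist_force': array([-0.83221616,  0.11821408, -0.45663594]), 'wrist_torque': array([ 0.0315726 , -0.03052176,  0.02940475]), 'opening': 0.09532182864249653}
scene 50.88061977530396 310.3284953733605 241.74696736616986 [0.87310677 0.5091915  0.78798263] [-2.41613648e+00  1.37700123e-03  2.59402248e+00]
top 51.66006844757164 320.93789152650857 246.7997451744159 [ 0.44420658 -0.03777428  0.95555845] [-3.0204179   0.00858872 -1.59746362]
```

View pics/top0.png

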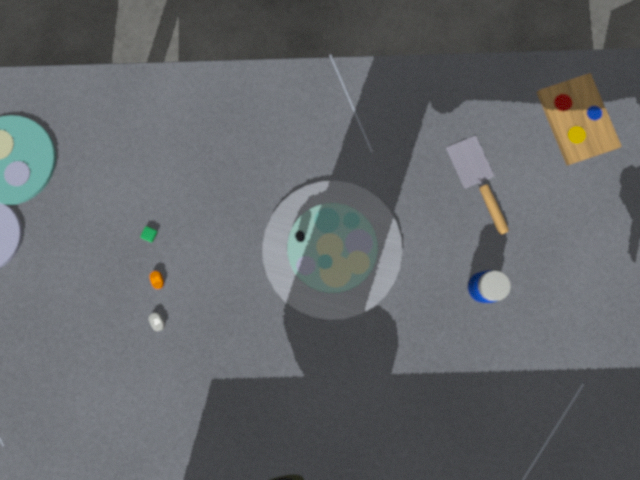

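View pics/scene0.png

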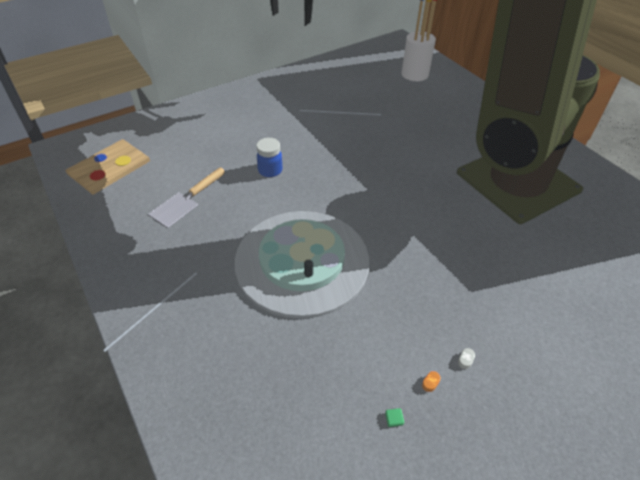

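The top view shows the turntable at about (333,249), the knob at (300,236), amber at (157,280), white oval at (156,321) and green square at (149,234). The jar is at (490,287) and the spatula at about (485,185). The scene view agrees with this.

```bash
cat > h.py <<'E'
import numpy as np, cv2, pickle
from scipy.spatial.transform import Rotation as R
def K(f):
    fl=f["image"].shape[0]/2/np.tan(np.radians(f["vfov"])/2); return fl
def cast(f,u,v,z):
    fl=K(f); d=R.from_euler("xyz",f["attitude"]).apply([(u-f["cx"])/fl,(v-f["cy"])/fl,1]); o=np.array(f["origin"])
    return o+d*(z-o[2])/d[2]
def blobs(f,lo,hi,amin=20):
    m=cv2.inRange(cv2.cvtColor(f["image"],cv2.COLOR_RGB2HSV),np.array(lo),np.array(hi))
    cs,_=cv2.findContours(m,cv2.RETR_EXTERNAL,cv2.CHAIN_APPROX_NONE)
    return [c for c in cs if cv2.contourArea(c)>=amin]
def rect_world(f,c,z):
    p=np.array([cast(f,u,v,z)[:2] for u,v in c[:,0,:]],np.float32)
    (x,y),(w,h),a=cv2.minAreaRect(p); 
    if w<h: w,h,a=h,w,a+90
    return x,y,w,h,(a+90)%180-90
E
python3 - <<'E'
from h import *
f=pickle.load(open("top.pkl","rb")); g=pickle.load(open("scene.pkl","rb"))
im=f["image"]
for n,lo,hi in [("amber",(8,150,120),(20,255,255)),("green",(60,130,60),(85,255,255)),("knob",(0,0,0),(180,255,30)),("jar",(110,150,60),(125,255,255))]:
    for q,F in (("top",f),("scene",g)):
        for c in blobs(F,lo,hi,12):
            m=c[:,0,:].mean(0)
            if cv2.contourArea(c)<3000: print(n,q,m,cv2.contourArea(c),np.round(rect_world(F,c,.014 if n!="knob" else .074),4))
# base circle & disc: depth based fit
fl=K(f); v,u=np.mgrid[0:480,0:640]; d=f["depth"]
P=np.stack([(u-f["cx"])/fl*d,(v-f["cy"])/fl*d,d],-1).reshape(-1,3)
W=(R.from_euler("xyz",f["attitude"]).apply(P)+f["origin"]).reshape(480,640,3)
reg=(np.hypot(u-333,v-249)<85)
for lo,hi in((.008,.02),(.03,.048),(.06,.09)):
    m=reg&(W[...,2]>lo)&(W[...,2]<hi)&(d>0); p=W[m][:,:2].astype(np.float32)
    if len(p)>3: print(lo,len(p),cv2.minEnclosingCircle(p),p.mean(0), np.median(W[m][:,2]))
for u0,v0 in((333,249),(300,236),(157,280),(156,321),(149,234)): print(u0,v0,W[v0,u0])
E
```

```text
amber top [156.18181818 279.47727273] 162.0 [0.5051 0.2828 0.0328 0.0229 0.8657]
amber scene [431.09302326 380.72093023] 180.5 [ 0.506   0.2877  0.0334  0.02   11.4607]
green top [148.26829268 233.65853659] 140.5 [5.94100e-01 2.98600e-01 2.53000e-02 2.45000e-02 6.68288e+01]
green scene [394.40740741 416.24074074] 98.0 [5.94300e-01 3.04400e-01 1.96000e-02 1.91000e-02 6.50495e+01]
jar top [478.06299213 290.93700787] 36.5 [ 0.4715 -0.3257  0.058   0.0325  9.8506]
jar top [594.19444444 112.52777778] 109.0 [ 8.10400e-01 -5.77300e-01  2.39000e-02  2.26000e-02  8.82663e+01]
jar scene [100.44444444 157.38888889] 27.0 [ 0.8069 -0.5735  0.0182  0.0171 13.4152]
jar scene [276.25490196 163.07843137] 108.5 [ 4.59000e-01 -3.33800e-01  7.64000e-02  2.77000e-02  6.34844e+01]
0.008 8800 ((0.5561277270317078, -0.05247301235795021), 0.13499011099338531) [ 0.55102646 -0.05235415] 0.012265449196635081
0.03 6288 ((0.5561328530311584, -0.052643030881881714), 0.08512067049741745) [ 0.5544646 -0.0534088] 0.03860712940704486
0.06 79 ((0.5752853751182556, 0.006136381067335606), 0.008874784223735332) [0.57469076 0.00565048] 0.073362327318238
333 249 [ 0.55062797 -0.05510972  0.0442925 ]
300 236 [0.57207964 0.00394292 0.07555261]
157 280 [0.50401409 0.28059328 0.01470128]
156 321 [0.42689082 0.28107909 0.01578509]
149 234 [0.59331016 0.29809825 0.01219433]
```

>>> {"method": "step_arm", "body": {"targets": [[[0, 0, 0], [0, 0, 0.1035], 0.3], [[0, 0, 0], [0, 0, 0.1035], 0.3], [[0, 0, 0], [0, 0, 0.1035], 0.3], [[0, 0, 0], [0, 0, 0.1035], 0.3], [[1.745, -3.337, 0], [0, 0, 0], 0.3], [[1.745, -3.337, 0], [0, 0, 0], 0.3], [[1.745, -3.337, 0], [0, 0, 0], 0.3], [[1.745, -3.337, 0], [0, 0, 0], 0.3], [[1.745, -3.337, 0], [0, 0, 0], 0.3], [[1.745, -3.337, 0], [0, 0, 0], 0.3]], "grip_force": 10}}

```text
t: 0.93
ee_pos: [0.3663, -0.393, 0.2141]
orientation: [-3.141, 0.0, -0.001]
wrist_force: [1.1, -1.0, 0.7]
opening: 0.0664
```

>>> {"method": "step_arm", "body": {"targets": [[[1.745, -3.337, 0], [0, 0, 0], 0.3], [[1.745, -3.337, 0], [0, 0, 0], 0.3], [[1.745, -3.337, 0.5], [0, 0, 0], 0.3], [[1.745, -3.337, 1], [0, 0, 0], 0.3], [[1.745, -3.337, 1], [0, 0, 0], 0.3], [[1.745, -3.337, 1], [0, 0, 0], 0.3], [[1.745, -3.337, 1], [0, 0, 0], 0.3], [[1.745, -3.337, 1], [0, 0, 0], 0.3], [[1.745, -3.337, 1], [0, 0, 0], 0.3], [[1.745, -3.337, 1], [0, 0, 0], 0.3]]}}

```text
t: 1.77
ee_pos: [0.5408, -0.0593, 0.1388]
orientation: [-3.142, 0.0, -0.0]
wrist_force: [0.7, 0.7, 1.4]
opening: 0.0666
```

>>> {"method": "step_arm", "body": {"targets": [[[1.725, -3.27, 0], [0, 0, 0], 0.3], [[1.725, -3.27, 0], [0, 0, 0], 0.3], [[0, 0, 1.2], [0, 0, 0], 0.5], [[0, 0, 1.2], [0, 0, 0], 0.5], [[0, 0, 1.2], [0, 0, 0], 0.5], [[0, 0, 1.2], [0, 0, 0], 0.5], [[0, 0, 1.2], [0, 0, 0], 0.5], [[0, 0, 1.2], [0, 0, 0], 0.5], [[0, 0, 1.2], [0, 0, 0], 0.5], [[0, 0, 0.8], [0, 0, 0], 0.5]], "grip_force": 10}}

```text
t: 2.6
ee_pos: [0.5741, 0.0035, 0.0456]
orientation: [-3.141, 0.002, -0.001]
wrist_force: [0.2, 0.3, -0.0]
opening: 0.0475
```

```bash
python3 - <<'E'
from h import *
from workcell import env, grab_frame
s=env.read_state(); print(s["ee_pos"],s["wrist_force"],s["opening"])
f=grab_frame("wrist"); cv2.imwrite("pics/w1.png",f["image"][:,:,::-1]); print(f["origin"],f["attitude"])
E
```

```text
[0.5741244  0.00351751 0.04560461] [ 0.19374499  0.31932212 -0.0028354 ] 0.04749707901617247
[0.64729154 0.0044094  0.21615724] [ 2.87759211e+00  5.80484199e-04 -1.57122619e+00]
```

View pics/w1.png

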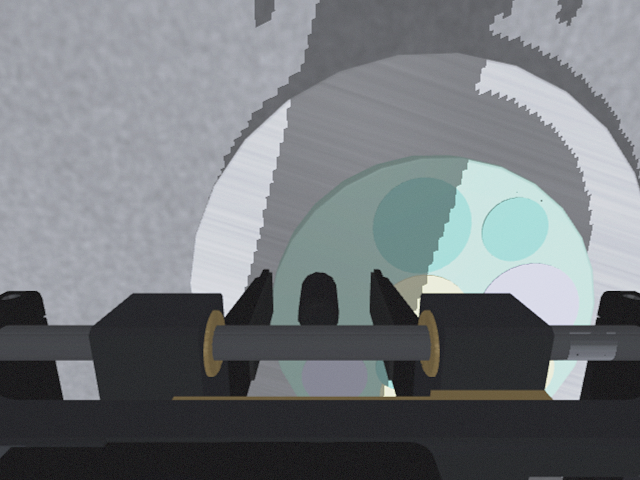

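The knob (320,300) stands between the two open fingers, nearly centred, so I'm closing on it.

>>> {"method": "step_arm", "body": {"targets": [[[0.1, -0.2, 0], [0, 0, 0], 0.6], [[0, 0, 0], [0, 0, 0], 0.7], [[0, 0, 0], [0, 0, 0], 0.75], [[0, 0, 0], [0, 0, 0], 0.8], [[0, 0, 0], [0, 0, 0], 0.85], [[0, 0, 0], [0, 0, 0], 0.9], [[0, 0, 0], [0, 0, 0], 0.9], [[0, 0, 0], [0, 0, 0], 0.9], [[0, 0, 0], [0, 0, 0], 0.9], [[0, 0, 0], [0, 0, 0], 0.9]], "grip_force": 10}}

```text
t: 3.48
ee_pos: [0.5767, 0.0054, 0.0485]
orientation: [3.14, -0.001, -0.0]
wrist_force: [-2.2, -5.2, 4.9]
opening: 0.0178
```

```bash
python3 - <<'E'
from workcell import env
import numpy as np
s=env.read_state(); print(s["ee_pos"],s["wrist_force"])
d=2*np.arcsin(5/62)
for i in range(40):
    a=np.radians(72)+(i+.5)*d+np.pi/2
    print(i//2, "%.3f %.3f"%(.2*np.cos(a),-.2*np.sin(a)), "th_end %.1f"%np.degrees(np.radians(72)+(i+1)*d), end=" | " if i%2==0 else "\n")
E
```

```text
[0.57666433 0.00537186 0.04847882] [-2.20434341 -5.21857806  4.91085589]
0 -0.195 -0.046 th_end 81.3 | 0 -0.199 -0.014 th_end 90.5
1 -0.199 0.018 th_end 99.8 | 1 -0.194 0.050 th_end 109.0
2 -0.183 0.080 th_end 118.3 | 2 -0.168 0.109 th_end 127.5
3 -0.148 0.134 th_end 136.8 | 3 -0.125 0.156 th_end 146.0
4 -0.098 0.174 th_end 155.3 | 4 -0.069 0.188 th_end 164.5
5 -0.038 0.196 th_end 173.8 | 5 -0.006 0.200 th_end 183.0
6 0.027 0.198 th_end 192.3 | 6 0.058 0.191 th_end 201.5
7 0.088 0.180 th_end 210.8 | 7 0.116 0.163 th_end 220.0
8 0.141 0.142 th_end 229.3 | 8 0.162 0.118 th_end 238.5
9 0.178 0.090 th_end 247.8 | 9 0.191 0.060 th_end 257.0
10 0.198 0.029 th_end 266.3 | 10 0.200 -0.003 th_end 275.5
11 0.197 -0.035 th_end 284.8 | 11 0.189 -0.066 th_end 294.0
12 0.176 -0.096 th_end 303.3 | 12 0.158 -0.123 th_end 312.5
13 0.136 -0.147 th_end 321.8 | 13 0.111 -0.167 th_end 331.0
14 0.082 -0.182 th_end 340.3 | 14 0.052 -0.193 th_end 349.5
15 0.020 -0.199 th_end 358.8 | 15 -0.012 -0.200 th_end 368.0
16 -0.044 -0.195 th_end 377.3 | 16 -0.075 -0.186 th_end 386.5
17 -0.104 -0.171 th_end 395.8 | 17 -0.130 -0.152 th_end 405.0
18 -0.152 -0.129 th_end 414.3 | 18 -0.171 -0.103 th_end 423.5
19 -0.186 -0.074 th_end 432.8 | 19 -0.195 -0.044 th_end 442.1
```

>>> {"method": "step_arm", "body": {"targets": [[[-0.195, -0.046, 0], [0, 0, 0], 0.9], [[-0.195, -0.046, 0], [0, 0, 0], 0.9], [[-0.195, -0.046, 0], [0, 0, 0], 0.9], [[-0.195, -0.046, 0], [0, 0, 0], 0.9], [[-0.195, -0.046, 0], [0, 0, 0], 0.9], [[-0.199, -0.014, 0], [0, 0, 0], 0.9], [[-0.199, -0.014, 0], [0, 0, 0], 0.9], [[-0.199, -0.014, 0], [0, 0, 0], 0.9], [[-0.199, -0.014, 0], [0, 0, 0], 0.9], [[-0.199, -0.014, 0], [0, 0, 0], 0.9]]}}

```text
t: 4.32
ee_pos: [0.5576, 0.0082, 0.0485]
orientation: [3.14, -0.003, 0.0]
wrist_force: [1.7, -5.7, 3.5]
opening: 0.0182
```

>>> {"method": "step_arm", "body": {"targets": [[[-0.199, 0.018, 0], [0, 0, 0], 0.9], [[-0.199, 0.018, 0], [0, 0, 0], 0.9], [[-0.199, 0.018, 0], [0, 0, 0], 0.9], [[-0.199, 0.018, 0], [0, 0, 0], 0.9], [[-0.199, 0.018, 0], [0, 0, 0], 0.9], [[-0.194, 0.05, 0], [0, 0, 0], 0.9], [[-0.194, 0.05, 0], [0, 0, 0], 0.9], [[-0.194, 0.05, 0], [0, 0, 0], 0.9], [[-0.194, 0.05, 0], [0, 0, 0], 0.9], [[-0.194, 0.05, 0], [0, 0, 0], 0.9]]}}

```text
t: 5.15
ee_pos: [0.5385, 0.005, 0.0485]
orientation: [3.14, -0.004, -0.0]
wrist_force: [3.2, -5.5, 1.1]
opening: 0.0179
```

>>> {"method": "step_arm", "body": {"targets": [[[-0.183, 0.16, 0], [0, 0, 0], 0.9], [[-0.183, 0.08, 0], [0, 0, 0], 0.9], [[-0.183, 0.08, 0], [0, 0, 0], 0.9], [[-0.183, 0.08, 0], [0, 0, 0], 0.9], [[-0.183, 0.08, 0], [0, 0, 0], 0.9], [[-0.168, 0.109, 0], [0, 0, 0], 0.9], [[-0.168, 0.109, 0], [0, 0, 0], 0.9], [[-0.168, 0.109, 0], [0, 0, 0], 0.9], [[-0.168, 0.109, 0], [0, 0, 0], 0.9], [[-0.168, 0.109, 0], [0, 0, 0], 0.9]]}}

```text
t: 5.98
ee_pos: [0.5202, -0.0047, 0.0485]
orientation: [3.141, -0.003, -0.0]
wrist_force: [3.9, -3.8, 5.2]
opening: 0.0176
```

>>> {"method": "step_arm", "body": {"targets": [[[-0.148, 0.134, 0], [0, 0, 0], 0.9], [[-0.148, 0.134, 0], [0, 0, 0], 0.9], [[-0.148, 0.134, 0], [0, 0, 0], 0.9], [[-0.148, 0.134, 0], [0, 0, 0], 0.9], [[-0.148, 0.134, 0], [0, 0, 0], 0.9], [[-0.125, 0.156, 0], [0, 0, 0], 0.9], [[-0.125, 0.156, 0], [0, 0, 0], 0.9], [[-0.125, 0.156, 0], [0, 0, 0], 0.9], [[-0.125, 0.156, 0], [0, 0, 0], 0.9], [[-0.125, 0.156, 0], [0, 0, 0], 0.9]]}}

```text
t: 6.82
ee_pos: [0.5068, -0.0189, 0.0485]
orientation: [-3.141, -0.003, -0.0]
wrist_force: [5.9, -2.0, 5.0]
opening: 0.0176
```

>>> {"method": "step_arm", "body": {"targets": [[[-0.098, 0.174, 0], [0, 0, 0], 0.9], [[-0.098, 0.174, 0], [0, 0, 0], 0.9], [[-0.098, 0.174, 0], [0, 0, 0], 0.9], [[-0.098, 0.174, 0], [0, 0, 0], 0.9], [[-0.098, 0.174, 0], [0, 0, 0], 0.9], [[-0.069, 0.188, 0], [0, 0, 0], 0.9], [[-0.069, 0.188, 0], [0, 0, 0], 0.9], [[-0.069, 0.188, 0], [0, 0, 0], 0.9], [[-0.069, 0.188, 0], [0, 0, 0], 0.9], [[-0.069, 0.188, 0], [0, 0, 0], 0.9]]}}

```text
t: 7.65
ee_pos: [0.4988, -0.0354, 0.0485]
orientation: [-3.138, -0.004, -0.001]
wrist_force: [6.3, 4.2, 4.4]
opening: 0.0178
```

>>> {"method": "step_arm", "body": {"targets": [[[0.05, 0.098, 0], [0, 0, 0], 0.9], [[-0.019, 0.098, 0], [0, 0, 0], 0.9], [[-0.019, 0.098, 0], [0, 0, 0], 0.9], [[-0.019, 0.098, 0], [0, 0, 0], 0.9], [[-0.019, 0.098, 0], [0, 0, 0], 0.9], [[-0.019, 0.098, 0], [0, 0, 0], 0.9], [[-0.019, 0.098, 0], [0, 0, 0], 0.9], [[-0.019, 0.098, 0], [0, 0, 0], 0.9], [[-0.019, 0.098, 0], [0, 0, 0], 0.9], [[-0.019, 0.098, 0], [0, 0, 0], 0.9]]}}

```text
t: 8.48
ee_pos: [0.4967, -0.0454, 0.0485]
orientation: [-3.138, -0.001, -0.001]
wrist_force: [2.9, 3.2, 6.8]
opening: 0.0175
```

>>> {"method": "step_arm", "body": {"targets": [[[-0.003, 0.1, 0], [0, 0, 0], 0.9], [[-0.003, 0.1, 0], [0, 0, 0], 0.9], [[-0.003, 0.1, 0], [0, 0, 0], 0.9], [[-0.003, 0.1, 0], [0, 0, 0], 0.9], [[-0.003, 0.1, 0], [0, 0, 0], 0.9], [[-0.003, 0.1, 0], [0, 0, 0], 0.9], [[-0.003, 0.1, 0], [0, 0, 0], 0.9], [[-0.003, 0.1, 0], [0, 0, 0], 0.9], [[-0.003, 0.1, 0], [0, 0, 0], 0.9], [[-0.003, 0.1, 0], [0, 0, 0], 0.9]]}}

```text
t: 9.32
ee_pos: [0.4961, -0.056, 0.0484]
orientation: [-3.139, -0.001, -0.001]
wrist_force: [2.7, 1.8, 8.2]
opening: 0.0179
```

>>> {"method": "step_arm", "body": {"targets": [[[0.014, 0.099, 0], [0, 0, 0], 0.9], [[0.014, 0.099, 0], [0, 0, 0], 0.9], [[0.014, 0.099, 0], [0, 0, 0], 0.9], [[0.014, 0.099, 0], [0, 0, 0], 0.9], [[0.014, 0.099, 0], [0, 0, 0], 0.9], [[0.014, 0.099, 0], [0, 0, 0], 0.9], [[0.014, 0.099, 0], [0, 0, 0], 0.9], [[0.014, 0.099, 0], [0, 0, 0], 0.9], [[0.014, 0.099, 0], [0, 0, 0], 0.9], [[0.014, 0.099, 0], [0, 0, 0], 0.9]]}}

```text
t: 10.15
ee_pos: [0.4972, -0.0658, 0.0484]
orientation: [-3.139, 0.0, -0.001]
wrist_force: [0.8, 1.3, 9.1]
opening: 0.0179
```

>>> {"method": "step_arm", "body": {"targets": [[[-0.011, -0.069, -0.02], [0, 0, 0], 0.9], [[-0.011, -0.069, -0.02], [0, 0, 0], 0.9], [[-0.011, -0.069, -0.02], [0, 0, 0], 0.9], [[-0.011, -0.069, -0.02], [0, 0, 0], 0.9], [[-0.011, -0.069, -0.02], [0, 0, 0], 0.9], [[-0.011, -0.069, 0], [0, 0, 0], 0.9], [[-0.011, -0.069, 0], [0, 0, 0], 0.9], [[-0.011, -0.069, 0], [0, 0, 0], 0.9], [[-0.011, -0.069, 0], [0, 0, 0], 0.9], [[-0.011, -0.069, 0], [0, 0, 0], 0.9]]}}

```text
t: 10.98
ee_pos: [0.4963, -0.0598, 0.0485]
orientation: [-3.141, -0.001, -0.0]
wrist_force: [4.8, -1.2, 1.3]
opening: 0.0176
```

>>> {"method": "step_arm", "body": {"targets": [[[-0.004, -0.07, 0], [0, 0, 0], 0.9], [[-0.004, -0.07, 0], [0, 0, 0], 0.9], [[-0.004, -0.07, 0], [0, 0, 0], 0.9], [[-0.004, -0.07, 0], [0, 0, 0], 0.9], [[-0.004, -0.07, 0], [0, 0, 0], 0.9], [[-0.004, -0.07, 0], [0, 0, 0], 0.9], [[-0.004, -0.07, 0], [0, 0, 0], 0.9], [[-0.004, -0.07, 0], [0, 0, 0], 0.9], [[-0.004, -0.07, 0], [0, 0, 0], 0.9], [[-0.004, -0.07, 0], [0, 0, 0], 0.9]]}}

```text
t: 11.82
ee_pos: [0.496, -0.0531, 0.0485]
orientation: [3.141, -0.001, -0.0]
wrist_force: [6.0, -2.8, 0.4]
opening: 0.0179
```

>>> {"method": "step_arm", "body": {"targets": [[[0.004, -0.07, 0], [0, 0, 0], 0.9], [[0.004, -0.07, 0], [0, 0, 0], 0.9], [[0.004, -0.07, 0], [0, 0, 0], 0.9], [[0.004, -0.07, 0], [0, 0, 0], 0.9], [[0.004, -0.07, 0], [0, 0, 0], 0.9], [[0.004, -0.07, 0], [0, 0, 0], 0.9], [[0.004, -0.07, 0], [0, 0, 0], 0.9], [[0.004, -0.07, 0], [0, 0, 0], 0.9], [[0.004, -0.07, 0], [0, 0, 0], 0.9], [[0.004, -0.07, 0], [0, 0, 0], 0.9]]}}

```text
t: 12.65
ee_pos: [0.4963, -0.0471, 0.0485]
orientation: [3.139, -0.001, 0.0]
wrist_force: [4.9, -5.2, 0.7]
opening: 0.0176
```

>>> {"method": "step_arm", "body": {"targets": [[[0.012, -0.069, 0], [0, 0, 0], 0.9], [[0.012, -0.069, 0], [0, 0, 0], 0.9], [[0.012, -0.069, 0], [0, 0, 0], 0.9], [[0.012, -0.069, 0], [0, 0, 0], 0.9], [[0.012, -0.069, 0], [0, 0, 0], 0.9], [[0.012, -0.069, 0], [0, 0, 0], 0.9], [[0.012, -0.069, 0], [0, 0, 0], 0.9], [[0.012, -0.069, 0], [0, 0, 0], 0.9], [[0.012, -0.069, 0], [0, 0, 0], 0.9], [[0.012, -0.069, 0], [0, 0, 0], 0.9]]}}

```text
t: 13.48
ee_pos: [0.4974, -0.0408, 0.0486]
orientation: [3.138, -0.0, 0.001]
wrist_force: [5.3, -7.9, 0.7]
opening: 0.018
```

>>> {"method": "step_arm", "body": {"targets": [[[0.02, -0.067, 0], [0, 0, 0], 0.9], [[0.02, -0.067, 0], [0, 0, 0], 0.9], [[0.02, -0.067, 0], [0, 0, 0], 0.9], [[0.02, -0.067, 0], [0, 0, 0], 0.9], [[0.02, -0.067, 0], [0, 0, 0], 0.9], [[0.02, -0.067, 0], [0, 0, 0], 0.9], [[0.02, -0.067, 0], [0, 0, 0], 0.9], [[0.02, -0.067, 0], [0, 0, 0], 0.9], [[0.02, -0.067, 0], [0, 0, 0], 0.9], [[0.02, -0.067, 0], [0, 0, 0], 0.9]]}}

```text
t: 14.32
ee_pos: [0.4992, -0.0341, 0.0486]
orientation: [3.138, 0.0, 0.001]
wrist_force: [4.3, -7.1, 1.0]
opening: 0.0172
```

>>> {"method": "step_arm", "body": {"targets": [[[0.027, -0.064, 0], [0, 0, 0], 0.9], [[0.027, -0.064, 0], [0, 0, 0], 0.9], [[0.027, -0.064, 0], [0, 0, 0], 0.9], [[0.027, -0.064, 0], [0, 0, 0], 0.9], [[0.027, -0.064, 0], [0, 0, 0], 0.9], [[0.027, -0.064, 0], [0, 0, 0], 0.9], [[0.027, -0.064, 0], [0, 0, 0], 0.9], [[0.027, -0.064, 0], [0, 0, 0], 0.9], [[0.027, -0.064, 0], [0, 0, 0], 0.9], [[0.027, -0.064, 0], [0, 0, 0], 0.9]]}}

```text
t: 15.15
ee_pos: [0.5019, -0.0275, 0.0485]
orientation: [3.138, 0.0, 0.0]
wrist_force: [3.9, -6.7, 0.8]
opening: 0.018
```

>>> {"method": "step_arm", "body": {"targets": [[[0.034, -0.061, 0], [0, 0, 0], 0.9], [[0.034, -0.061, 0], [0, 0, 0], 0.9], [[0.034, -0.061, 0], [0, 0, 0], 0.9], [[0.034, -0.061, 0], [0, 0, 0], 0.9], [[0.034, -0.061, 0], [0, 0, 0], 0.9], [[0.034, -0.061, 0], [0, 0, 0], 0.9], [[0.034, -0.061, 0], [0, 0, 0], 0.9], [[0.034, -0.061, 0], [0, 0, 0], 0.9], [[0.034, -0.061, 0], [0, 0, 0], 0.9], [[0.034, -0.061, 0], [0, 0, 0], 0.9]]}}

```text
t: 15.98
ee_pos: [0.5054, -0.0211, 0.0485]
orientation: [3.139, -0.0, 0.0]
wrist_force: [4.2, -5.1, 2.2]
opening: 0.0173
```

>>> {"method": "step_arm", "body": {"targets": [[[0.04, -0.057, 0], [0, 0, 0], 0.9], [[0.04, -0.057, 0], [0, 0, 0], 0.9], [[0.04, -0.057, 0], [0, 0, 0], 0.9], [[0.04, -0.057, 0], [0, 0, 0], 0.9], [[0.04, -0.057, 0], [0, 0, 0], 0.9], [[0.04, -0.057, 0], [0, 0, 0], 0.9], [[0.04, -0.057, 0], [0, 0, 0], 0.9], [[0.04, -0.057, 0], [0, 0, 0], 0.9], [[0.04, -0.057, 0], [0, 0, 0], 0.9], [[0.04, -0.057, 0], [0, 0, 0], 0.9]]}}

```text
t: 16.82
ee_pos: [0.5094, -0.0153, 0.0485]
orientation: [3.139, -0.0, 0.0]
wrist_force: [4.7, -5.4, 0.8]
opening: 0.0179
```

>>> {"method": "step_arm", "body": {"targets": [[[-0.04, 0.057, 0], [0, 0, 0], 0.9], [[-0.04, 0.057, 0], [0, 0, 0], 0.9], [[-0.04, 0.057, 0], [0, 0, 0], 0.9], [[-0.04, 0.057, 0], [0, 0, 0], 0.9], [[-0.04, 0.057, 0], [0, 0, 0], 0.9], [[-0.04, 0.057, 0], [0, 0, 0], 0.9], [[-0.04, 0.057, 0], [0, 0, 0], 0.9], [[-0.04, 0.057, 0], [0, 0, 0], 0.9], [[-0.04, 0.057, 0], [0, 0, 0], 0.9], [[-0.04, 0.057, 0], [0, 0, 0], 0.9]]}}

```text
t: 17.65
ee_pos: [0.506, -0.02, 0.0485]
orientation: [3.141, -0.002, -0.0]
wrist_force: [6.9, -0.2, 0.1]
opening: 0.0177
```

>>> {"method": "step_arm", "body": {"targets": [[[-0.034, 0.061, 0], [0, 0, 0], 0.9], [[-0.034, 0.061, 0], [0, 0, 0], 0.9], [[-0.034, 0.061, 0], [0, 0, 0], 0.9], [[-0.034, 0.061, 0], [0, 0, 0], 0.9], [[-0.034, 0.061, 0], [0, 0, 0], 0.9], [[-0.034, 0.061, 0], [0, 0, 0], 0.9], [[-0.034, 0.061, 0], [0, 0, 0], 0.9], [[-0.034, 0.061, 0], [0, 0, 0], 0.9], [[-0.034, 0.061, 0], [0, 0, 0], 0.9], [[-0.034, 0.061, 0], [0, 0, 0], 0.9]]}}

```text
t: 18.48
ee_pos: [0.5029, -0.0253, 0.0486]
orientation: [-3.14, -0.003, -0.001]
wrist_force: [9.0, 1.6, -1.5]
opening: 0.0174
```

>>> {"method": "step_arm", "body": {"targets": [[[-0.027, 0.064, 0], [0, 0, 0], 0.9], [[-0.027, 0.064, 0], [0, 0, 0], 0.9], [[-0.027, 0.064, 0], [0, 0, 0], 0.9], [[-0.027, 0.064, 0], [0, 0, 0], 0.9], [[-0.027, 0.064, 0], [0, 0, 0], 0.9], [[-0.027, 0.064, 0], [0, 0, 0], 0.9], [[-0.027, 0.064, 0], [0, 0, 0], 0.9], [[-0.027, 0.064, 0], [0, 0, 0], 0.9], [[-0.027, 0.064, 0], [0, 0, 0], 0.9], [[-0.027, 0.064, 0], [0, 0, 0], 0.9]]}}

```text
t: 19.32
ee_pos: [0.5003, -0.0312, 0.0486]
orientation: [-3.139, -0.003, -0.001]
wrist_force: [7.5, 3.7, -1.0]
opening: 0.0176
```

>>> {"method": "step_arm", "body": {"targets": [[[-0.02, 0.067, 0], [0, 0, 0], 0.9], [[-0.02, 0.067, 0], [0, 0, 0], 0.9], [[-0.02, 0.067, 0], [0, 0, 0], 0.9], [[-0.02, 0.067, 0], [0, 0, 0], 0.9], [[-0.02, 0.067, 0], [0, 0, 0], 0.9], [[-0.02, 0.067, 0], [0, 0, 0], 0.9], [[-0.02, 0.067, 0], [0, 0, 0], 0.9], [[-0.02, 0.067, 0], [0, 0, 0], 0.9], [[-0.02, 0.067, 0], [0, 0, 0], 0.9], [[-0.02, 0.067, 0], [0, 0, 0], 0.9]]}}

```text
t: 20.15
ee_pos: [0.4981, -0.0379, 0.0486]
orientation: [-3.139, -0.002, -0.001]
wrist_force: [8.0, 3.8, 0.6]
opening: 0.0177
```

>>> {"method": "step_arm", "body": {"targets": [[[-0.012, 0.069, 0], [0, 0, 0], 0.9], [[-0.012, 0.069, 0], [0, 0, 0], 0.9], [[-0.012, 0.069, 0], [0, 0, 0], 0.9], [[-0.012, 0.069, 0], [0, 0, 0], 0.9], [[-0.012, 0.069, 0], [0, 0, 0], 0.9], [[-0.012, 0.069, 0], [0, 0, 0], 0.9], [[-0.012, 0.069, 0], [0, 0, 0], 0.9], [[-0.012, 0.069, 0], [0, 0, 0], 0.9], [[-0.012, 0.069, 0], [0, 0, 0], 0.9], [[-0.012, 0.069, 0], [0, 0, 0], 0.9]]}}

```text
t: 20.98
ee_pos: [0.4966, -0.0449, 0.0485]
orientation: [-3.14, -0.002, -0.001]
wrist_force: [6.8, 3.4, 0.8]
opening: 0.0174
```

>>> {"method": "step_arm", "body": {"targets": [[[0.026, -0.129, 0], [0, 0, 0], 0.9], [[0.026, -0.129, 0], [0, 0, 0], 0.9], [[0.026, -0.129, 0], [0, 0, 0], 0.9], [[0.026, -0.129, 0], [0, 0, 0], 0.9], [[0.026, -0.129, 0], [0, 0, 0], 0.9], [[0.026, -0.129, 0], [0, 0, 0], 0.9], [[0.026, -0.129, 0], [0, 0, 0], 0.9], [[0.026, -0.129, 0], [0, 0, 0], 0.9], [[0, 0, 0], [0, 0, 0], 0.9], [[0, 0, 0], [0, 0, 0], 0.9]]}}

```text
t: 21.82
ee_pos: [0.4984, -0.0367, 0.0486]
orientation: [3.139, -0.001, 0.0]
wrist_force: [4.9, -6.2, -0.7]
opening: 0.0178
```

```bash
cat > knob.py <<'E'
from h import *
from workcell import env, grab_frame
import sys
f=grab_frame("top"); pickle.dump(f,open("top.pkl","wb"))
fl=K(f); v,u=np.mgrid[0:480,0:640]; d=f["depth"]
W=(R.from_euler("xyz",f["attitude"]).apply(np.stack([(u-f["cx"])/fl*d,(v-f["cy"])/fl*d,d],-1).reshape(-1,3))+f["origin"]).reshape(480,640,3)
C=np.array([.5561,-.0525])
m=(np.hypot(W[...,0]-C[0],W[...,1]-C[1])<.08)&(W[...,2]>.06)&(W[...,2]<.09)&(d>0)
p=W[m][:,:2].astype(np.float32); c,r=cv2.minEnclosingCircle(p); q=np.array(c)-C
print(len(p),"knob",c,r,"rad",np.hypot(*q),"ang",np.degrees(np.arctan2(q[1],q[0])))
m=(np.hypot(W[...,0]-.505,W[...,1]-.284)<.04)&(W[...,2]>.009)&(d>0)
p=W[m][:,:2].astype(np.float32); print("amber",len(p),cv2.minAreaRect(p) if len(p) else None)
s=env.read_state(); print(s["t"],s["ee_pos"],s["orientation"],s["wrist_force"],s["dq"].round(3))
E
python3 knob.py
```

```text
0 knob (0.0, 0.0) 0.0 rad 0.5585726989390012 ang 174.60683458352995
amber 195 ((0.5052078366279602, 0.28450727462768555), (0.034497957676649094, 0.02350766956806183), 15.982870101928711)
21.8667 [ 0.49839444 -0.03666231  0.04853201] [ 3.13929456e+00 -7.93222829e-04  2.46265775e-04] [ 5.03635822 -6.03987944 -0.40695613] [ 0.     0.    -0.001  0.001 -0.    -0.   ]
```

>>> {"method": "step_arm", "body": {"targets": [[[0.06, 0.1, 0], [0, 0, 0], 0.9], [[0, 0, 0], [0, 0, 0], 0.9], [[0, 0, 0], [0, 0, 0], 0.6], [[0, 0, 0], [0, 0, 0], 0.6], [[0, 0, 0], [0, 0, 0], 0.6], [[0, 0, 0], [0, 0, 0], 0.6], [[0, 0, -1], [0, 0, 0], 0.6], [[0, 0, -3], [0, 0, 0], 0.6], [[0, 0, -3], [0, 0, 0], 0.6], [[0, 0, -3], [0, 0, 0], 0.6]]}}

```text
t: 22.7
ee_pos: [0.498, -0.0364, 0.1499]
orientation: [-3.141, 0.002, -0.0]
wrist_force: [0.5, -0.1, 0.2]
opening: 0.0379
```

>>> {"method": "step_arm", "body": {"targets": [[[0.09, -3.9, 0], [0, 0, 0], 0.4], [[0.09, -4.0, 0], [0, 0, 0], 0.4], [[0.09, -4.0, 0], [0, 0, 0], 0.4], [[0.09, -4.0, 0], [0, 0, 0], 0.4], [[0.09, -4.0, 0], [0, 0, 0], 0.4], [[0.09, -4.0, 0], [0, 0, 0], 0.4], [[0.09, -4.0, 0], [0, 0, 0], 0.4], [[0.09, -4.0, 0], [0, 0, 0], 0.4], [[0, -0.2, 0], [0, 0, 0], 0.4], [[0, 0, 0], [0, 0, 0], 0.4]]}}

```text
t: 23.53
ee_pos: [0.5055, 0.2863, 0.1491]
orientation: [3.141, 0.0, 0.004]
wrist_force: [0.2, -0.3, 0.4]
opening: 0.0569
```

```bash
python3 knob.py; python3 - <<'E'
from h import *
from workcell import grab_frame
f=grab_frame("wrist"); cv2.imwrite("pics/w2.png",f["image"][:,:,::-1])
for c in blobs(f,(8,130,80),(22,255,255),100):
    print(cv2.contourArea(c),c[:,0].mean(0),[np.round(rect_world(f,c,z),4) for z in (.002,.007,.012)])
E
```

```text
78 knob (0.4962354600429535, -0.035675253719091415) 0.008899867534637451 rad 0.06218388241084477 ang 164.3021439244872
amber 3596 ((0.5034202933311462, 0.2680605947971344), (0.047555092722177505, 0.07942628860473633), 85.26409149169922)
23.5833 [0.50556859 0.28487101 0.1488787 ] [3.14092626e+00 4.25351634e-04 1.64843295e-03] [-0.35755842  0.51475284 -0.56860131] [-0.036 -0.015  0.02  -0.003 -0.003  0.   ]
872.0 [322.39215686 227.58823529] [array([ 0.5022,  0.2848,  0.038 ,  0.0224, 18.6379]), array([ 0.5034,  0.2848,  0.0374,  0.0221, 18.6377]), array([ 0.5046,  0.2848,  0.0368,  0.0217, 18.6378])]
```

View pics/w2.png

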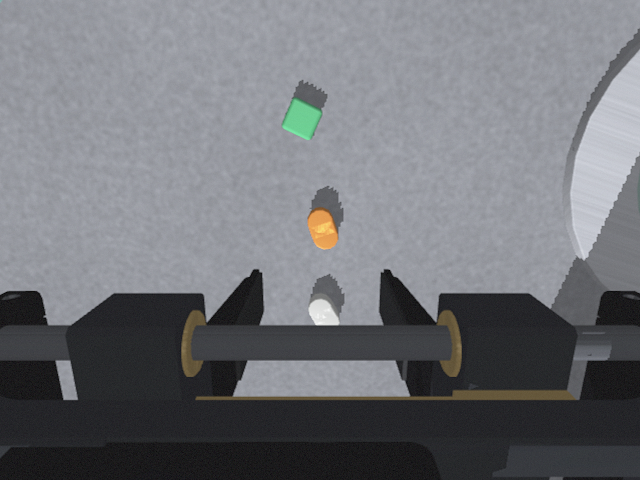

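The amber piece is at (322,228), about 18.6° off the tool's x, between the open jaws. The white oval (323,312) and green square (302,118) are well clear in x. The knob stands at 164.3°.

>>> {"method": "step_arm", "body": {"targets": [[[-0.15, 0, 0], [0, 0, -0.108], 0.4], [[0, 0, 0], [0, 0, -0.108], 0.4], [[0, 0, 0], [0, 0, -0.108], 0.4], [[0, 0, 1.8], [0, 0, 0], 0.4], [[0, 0, 1.8], [0, 0, 0], 0.4], [[0, 0, 1.8], [0, 0, 0], 0.4], [[0, 0, 1.8], [0, 0, 0], 0.4], [[0, 0, 1.8], [0, 0, 0], 0.4], [[0, 0, 1.8], [0, 0, 0], 0.4], [[0, 0, 1.5], [0, 0, 0], 0.4]]}}

```text
t: 24.47
ee_pos: [0.5042, 0.2822, 0.0246]
orientation: [3.141, 0.001, 0.321]
wrist_force: [-0.2, 0.0, -0.6]
opening: 0.0572
```

>>> {"method": "step_arm", "body": {"targets": [[[0.08, -0.24, 0.5], [0, 0, 0], 0.4], [[0, 0, 0.8], [0, 0, 0], 0.4], [[0, 0, 0.6], [0, 0, 0], 0.4], [[0, 0, 0.2], [0, 0, 0], 0.5], [[0, 0, 0], [0, 0, 0], 0.6], [[0, 0, 0], [0, 0, 0], 0.7], [[0, 0, 0], [0, 0, 0], 0.75], [[0, 0, 0], [0, 0, 0], 0.85], [[0, 0, 0], [0, 0, 0], 0.85], [[0, 0, 0], [0, 0, 0], 0.85]], "grip_force": 10}}

```text
t: 25.3
ee_pos: [0.5048, 0.2871, 0.0052]
orientation: [3.142, -0.001, 0.324]
wrist_force: [0.1, -0.6, 1.5]
opening: 0.0218
```

>>> {"method": "step_arm", "body": {"targets": [[[0, 0, -0.8], [0, 0, 0], 0.85], [[0, 0, -2.3], [0, 0, 0], 0.85], [[0, 0, -2.3], [0, 0, 0.1], 0.85], [[0, 0, -2.3], [0, 0, 0.1], 0.85], [[0, 0, -2.3], [0, 0, 0.1], 0.85], [[0, 0, 0], [0, 0, 0.1], 0.85], [[0, 0, 0], [0, 0, 0.1], 0.85], [[0, 0, 0], [0, 0, 0.1], 0.85], [[0, 0, 0], [0, 0, 0], 0.85], [[0.293, 3.13, 0], [0, 0, 0], 0.85]]}}

```text
t: 26.13
ee_pos: [0.4996, 0.2588, 0.1057]
orientation: [-3.139, -0.001, -0.27]
wrist_force: [-0.3, -1.5, -0.2]
opening: 0.0219
```

>>> {"method": "step_arm", "body": {"targets": [[[0.293, 3.13, 0], [0, 0, 0], 0.85], [[0.293, 3.13, 0], [0, 0, 0], 0.85], [[0.293, 3.13, 0], [0, 0, 0], 0.85], [[0.293, 3.13, 0], [0, 0, 0], 0.85], [[0.293, 3.13, 0], [0, 0, 0], 0.85], [[0.293, 3.13, 0], [0, 0, 0], 0.85], [[0.293, 3.13, 0], [0, 0, 0], 0.85], [[0.293, 3.13, 0], [0, 0, 0], 0.85], [[0.293, 3.13, 0], [0, 0, 0], 0.85], [[0, 0, 0], [0, 0, 0], 0.85]]}}

```text
t: 26.97
ee_pos: [0.4465, -0.0259, 0.1049]
orientation: [3.14, -0.001, -0.278]
wrist_force: [0.6, -0.3, -0.3]
opening: 0.0223
```

```bash
python3 - <<'E'
from h import *
from workcell import env,grab_frame
s=env.read_state(); print(s["t"],s["ee_pos"],s["orientation"],s["wrist_force"],s["opening"],s["dq"].round(3))
f=grab_frame("wrist"); cv2.imwrite("pics/w3.png",f["image"][:,:,::-1])
E
```

```text
26.9667 [ 0.44650141 -0.02592907  0.10490829] [ 3.13992918e+00 -5.28574678e-04 -2.78421717e-01] [ 0.56532491 -0.27173895 -0.25781018] 0.02234008022679959 [ 0.072  0.016 -0.012  0.056 -0.003  0.083]
```

View pics/w3.png

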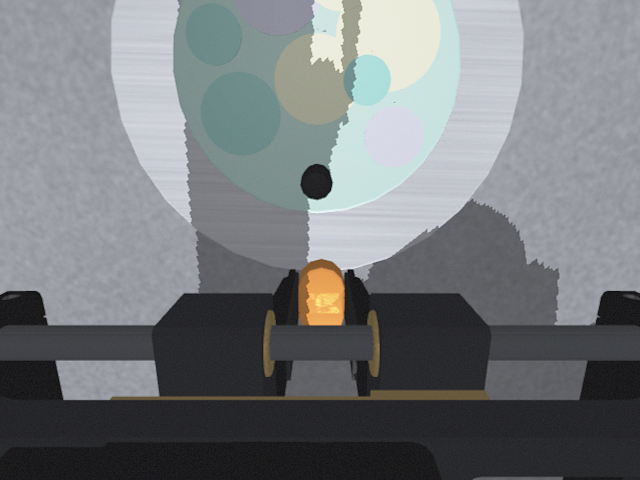

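The amber piece (322,295) is held between the fingers, pointing along the line to the knob (316,182).

>>> {"method": "step_arm", "body": {"targets": [[[0, 0, 0], [0, 0, 0], 0.85], [[0, 0, 1.2], [0, 0, 0], 0.85], [[0, 0, 1.2], [0, 0, 0], 0.85], [[0, 0, 1.2], [0, 0, 0], 0.85], [[0, 0, 1.2], [0, 0, 0], 0.85], [[0, 0, 1.2], [0, 0, 0], 0.85], [[0, 0, 1.2], [0, 0, 0], 0.85], [[0, 0, 0], [0, 0, 0], 0.85], [[0, 0, 0], [0, 0, 0], 0.85], [[0, 0, 0], [0, 0, 0], 0.85]]}}

```text
t: 27.85
ee_pos: [0.4476, -0.0215, 0.0328]
orientation: [-3.141, -0.0, -0.274]
wrist_force: [-0.1, -0.5, 0.3]
opening: 0.022
```

>>> {"method": "step_arm", "body": {"targets": [[[0, 0, 0.3], [0, 0, 0], 0.85], [[0, 0, 0.3], [0, 0, 0], 0.85], [[0, 0, 0.3], [0, 0, 0], 0.85], [[0, 0, 0.2], [0, 0, 0], 0.85], [[0, 0, 0.1], [0, 0, 0], 0.85], [[0, 0, 0.1], [0, 0, 0], 0.85], [[0, 0, 0.1], [0, 0, 0], 0.85], [[0, 0, 0.1], [0, 0, 0], 0.85], [[0, 0, 0], [0, 0, 0], 0.85], [[0, 0, 0], [0, 0, 0], 0.85]]}}

```text
t: 28.68
ee_pos: [0.4473, -0.0222, 0.0177]
orientation: [-3.142, 0.0, -0.276]
wrist_force: [0.3, -1.1, 0.1]
opening: 0.0219
```

>>> {"method": "step_arm", "body": {"targets": [[[0, 0, 0.05], [0, 0, 0], 0.85], [[0, 0, 0], [0, 0, 0], 0.85], [[0, 0, 0], [0, 0, 0], 0.72], [[0, 0, 0], [0, 0, 0], 0.65], [[0, 0, 0], [0, 0, 0], 0.6], [[0, 0, 0], [0, 0, 0], 0.6], [[0, 0, 0], [0, 0, 0], 0.6], [[0, 0, 0], [0, 0, 0], 0.6], [[0, 0, -0.5], [0, 0, 0], 0.6], [[0, 0, -1.5], [0, 0, 0], 0.6]]}}

```text
t: 29.52
ee_pos: [0.4452, -0.0219, 0.0355]
orientation: [3.141, 0.005, -0.276]
wrist_force: [0.3, -0.6, -0.5]
opening: 0.0381
```

>>> {"method": "step_arm", "body": {"targets": [[[0, 0, -2], [0, 0, 0], 0.6], [[0, 0, -3], [0, 0, 0], 0.6], [[0, 0, -3], [0, 0, 0], 0.6], [[0, 0, -3], [0, 0, 0], 0.6], [[-3, 0, -1], [0, 0, 0], 0.6], [[-3, 0, 0], [0, 0, 0], 0.6], [[-3, 0, 0], [0, 0, 0], 0.6], [[0, 3, 0], [0, 0, 0], 0.6], [[0, 3, 0], [0, 0, 0], 0.6], [[0, 3, 0], [0, 0, 0], 0.6]]}}

```text
t: 30.35
ee_pos: [0.3356, -0.0845, 0.1578]
orientation: [3.141, -0.002, -0.273]
wrist_force: [0.4, -0.5, 0.1]
opening: 0.0378
```

>>> {"method": "step_arm", "body": {"targets": [[[0, 4, 0], [0, 0, 0], 0.6], [[0, 4, 0], [0, 0, 0], 0.6], [[0, 4, 0], [0, 0, 0], 0.6], [[0, 4, 0], [0, 0, 0], 0.6], [[0, 4, 0], [0, 0, 0], 0.6], [[0, 4, 0], [0, 0, 0], 0.6], [[0, 0, 0], [0, 0, 0], 0.6], [[0, 0, 0], [0, 0, 0], 0.6], [[0, 0, 0], [0, 0, 0], 0.6], [[0, 0, 0], [0, 0, 0], 0.6]]}}

```text
t: 31.18
ee_pos: [0.2711, -0.3141, 0.1571]
orientation: [-3.141, -0.0, -0.275]
wrist_force: [-0.3, -0.3, -0.3]
opening: 0.0383
```

```bash
python3 knob.py; python3 - <<'E'
from h import *
f=pickle.load(open("top.pkl","rb")); cv2.imwrite("pics/top3.png",f["image"][:,:,::-1])
C=np.array([.5561,-.0525]); a=np.radians(164.3); r=np.array([np.cos(a),np.sin(a)])
for c in blobs(f,(8,130,80),(20,255,255),20):
    x=rect_world(f,c,.02); q=np.array(x[:2])-C; print(np.round(x,4),"rad",q@r,"lat",q@[-r[1],r[0]])
fl=K(f)
E
```

```text
79 knob (0.49617692828178406, -0.03544506058096886) 0.008965063840150833 rad 0.0623028529261163 ang 164.11290993996872
amber 0 None
31.2333 [ 0.27119739 -0.31398004  0.15711784] [-3.14142162e+00 -1.31794256e-04 -2.74179919e-01] [-0.14029434  0.50065401 -0.51583906] [ 0.008 -0.003  0.001  0.    -0.    -0.002]
[ 0.4469 -0.0215  0.0298  0.0206 -1.5428] rad 0.11356350912007292 lat -0.0002969330844589495
[ 8.31100e-01 -5.15200e-01  4.12000e-02  4.09000e-02  7.17723e+01] rad -0.3899400987873447 lat 0.37103751160459336
```

View pics/top3.png

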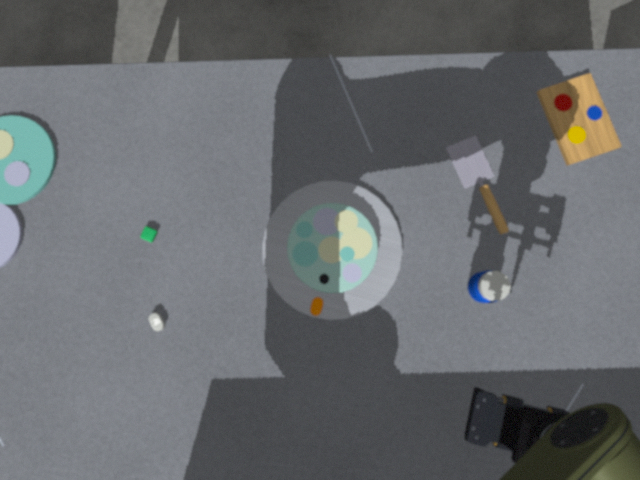

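The top view shows the amber piece at (317,306) on the ledge, in line with the knob at (324,279). The green square, white oval, jar and spatula look where they were at the start. I'll check that the amber lies flat, then hand in.

```bash
python3 - <<'E'
from h import *
from workcell import env
f=pickle.load(open("top.pkl","rb")); d=f["depth"]; fl=K(f); Rm=R.from_euler("xyz",f["attitude"])
for u,v in((317,302),(317,306),(316,310)):
    print((Rm.apply([(u-f["cx"])/fl*d[v,u],(v-f["cy"])/fl*d[v,u],d[v,u]])+f["origin"]).round(4))
env.sign_off()
E
```

```text
[ 0.4542 -0.0227  0.0229]
[ 0.4468 -0.0225  0.0255]
[ 0.4395 -0.0205  0.0286]
the job is handed in; nothing more can be done
```

The disc is standing at what I felt as its tightest place, and the amber piece is on the ledge in line with the knob. I handed the job in at about 31 s. My one check that the piece lies flat was inconclusive.

**Finding the place:** I held the knob at 10 N and turned it both ways, starting from a base drag of about 1.3–1.8 N.
- The strong drop raised the drag by about 5 N. It peaked near 160° turning one way and near 167° the other, so I took about 163.7° as the true place.
- I did not turn through the whole circle. The faint drop can raise the drag by at most 2 N, so a rise of 5 N had to be the tight one.
- The disc stood there through a short pause before I let go. After I placed the amber piece, the camera showed the knob at 164.1°, 62 mm from the hinge. The allowance is about 8.6° either way.

**Placing the marker:** The camera puts the amber piece's centre about 114 mm from the hinge and 0.3 mm off the line through the knob. The arm was well clear at hand-in. In the last top picture the green square, white oval, jar and spatula look unmoved, judged by eye.

**The check that disagreed:** Three depth readings along the amber's top gave 23, 25.5 and 29 mm, where a flat piece should read about 26 mm. The middle agrees, but the spread would mean a tilt. I think it is noise, since one pixel on the disc earlier read 6 mm off. I let go within about 1 mm of the ledge with the tool upright. The script that took these readings also handed the job in, so I could not check further.

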